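# Fill the empty pocket and hold the inspection mirror on it

## Task

Take the spare 30 mm specimen mount lying on the worktop and set it fully down, flat, in the one empty pocket of the inspection fixture, leaving the mounts already there and the wider 40 mm mount where they are. Then turn the fixture's mirror by the grip bar on top until its camera, looking into the mirror, sees the mount you have just placed in the middle of its view. The mirror springs back when let go, so finish while holding the bar still at that angle.

Things in the scene. Friction and masses are not known exactly. Their poses are not given: they have to be found in the camera images.
- fixture: inspection fixture, fixed: aluminium plate 10 mm thick with 4 pockets, a turning mirror, a small camera. Origin on the mirror's upright axis, at the plate's underside; plate spans x -180..45, y -140..185 mm. Pockets lie 145 mm from the axis, 75 mm apart, at 135, 165, 195, 225 deg (anticlockwise from x); camera (grey box, top at 56 mm) at 90 deg. Three pockets hold mounts; which is empty varies
- pocket_0 (a point): centre of the floor of the pocket in direction 135 degrees of the fixture, 10 mm above the worktop; axes as the fixture. A pocket is a steel collar 6 mm tall on the plate (top 16 mm above the worktop), outer diameter 46 mm, inner 36 mm; an empty one shows a grey felt dot on its floor
- pocket_1 (a point): the same of the pocket in direction 165 degrees
- pocket_2 (a point): the same of the pocket in direction 195 degrees
- pocket_3 (a point): the same of the pocket in direction 225 degrees
- camera_lens (a point): centre of the front glass of the fixture's camera, 119.5 mm from the mirror axis in the fixture's +y direction, 39 mm above the worktop; the camera looks along the fixture's -y
- mirror (a joint): mirror angle q about its upright axis, rad, 0..1.5. At 0 (rest) the face looks at the camera (fixture +y); q grows anticlockwise seen from above, towards the pockets. By way of the mirror the camera looks in direction 90 deg + 2q of the fixture: q = 0.393, 0.654, 0.916, 1.178 shows pocket 0, 1, 2, 3. A weak spring (0.04 N m/rad) returns it to 0
- mirror_face (a point): middle of the mirror's reflecting face (50 x 46 mm, upright, in a dark frame 56 mm wide), on the axis, 47 mm above the worktop; y is the direction the face looks
- mirror_grip (a point): point on the mirror axis in the black grip bar on top of the mirror, 94 mm above the worktop. The bar is 12 mm wide, 40 mm long and 34 mm tall, from 75 to 109 mm above the worktop; its long side lies along y of this point, the direction the face looks (a white dot marks that end); it turns with the mirror
- spare_mount: the spare: round black specimen mount, diameter 30 mm, 18 mm tall, lying on the worktop with its polished face up; origin at the centre of its underside, z up. Grasp it by the round side. 42 g nominal, varies
- wide_mount: another round black mount on the worktop, diameter 40 mm, 21 mm tall, too wide for the pockets; leave it. Origin at the centre of its underside; it may stand in either of the two places where the spare may stand
- filled_a: 30 mm round mount, 16 mm tall, already in one of the pockets; origin at the centre of its underside
- filled_b: 30 mm round mount, 15 mm tall, already in one of the pockets; origin at the centre of its underside
- filled_c: 30 mm round mount, 17 mm tall, already in one of the pockets; origin at the centre of its underside
Mind the look-alikes: they are no part of the job. Leave any green or red look-alike of the spare_mount alone.

How it is judged:
On the way:
1. the spare mount stands seated in the empty pocket, let go (((horizontal distance between spare_mount and pocket_0 below 0.005 m and z of spare_mount in the frame of pocket_0 between -0.003 and 0.003 m) or (horizontal distance between spare_mount and pocket_1 below 0.005 m and z of spare_mount in the frame of pocket_1 between -0.003 and 0.003 m) or (horizontal distance between spare_mount and pocket_2 below 0.005 m and z of spare_mount in the frame of pocket_2 between -0.003 and 0.003 m) or (horizontal distance between spare_mount and pocket_3 below 0.005 m and z of spare_mount in the frame of pocket_3 between -0.003 and 0.003 m)) and angle between spare_mount's own z axis and vertical below 0.1 rad and contact force between the fingers and spare_mount below 0.1 N), for 0.2 s.
At the end, for the whole second after the job is handed in: The spare mount is seated in the once empty pocket (within 5 mm, height 3 mm), let go; the other three are still seated; the fingers hold the mirror (over 0.5 N) still within 0.06 rad of the angle that shows the camera this mount (0.393, 0.654, 0.916, 1.178 for pockets 0-3) (((horizontal distance between spare_mount and pocket_0 below 0.005 m and z of spare_mount in the frame of pocket_0 between -0.003 and 0.003 m and value of joint mirror between 0.333 and 0.453 rad) or (horizontal distance between spare_mount and pocket_1 below 0.005 m and z of spare_mount in the frame of pocket_1 between -0.003 and 0.003 m and value of joint mirror between 0.594 and 0.714 rad) or (horizontal distance between spare_mount and pocket_2 below 0.005 m and z of spare_mount in the frame of pocket_2 between -0.003 and 0.003 m and value of joint mirror between 0.856 and 0.976 rad) or (horizontal distance between spare_mount and pocket_3 below 0.005 m and z of spare_mount in the frame of pocket_3 between -0.003 and 0.003 m and value of joint mirror between 1.118 and 1.238 rad)) and angle between spare_mount's own z axis and vertical below 0.1 rad and contact force between the fingers and spare_mount below 0.1 N and contact force between the fingers and mirror above 0.5 N and velocity of joint mirror between -0.05 and 0.05 rad/s and ((horizontal distance between filled_a and pocket_0 below 0.005 m and z of filled_a in the frame of pocket_0 between -0.003 and 0.003 m) or (horizontal distance between filled_a and pocket_1 below 0.005 m and z of filled_a in the frame of pocket_1 between -0.003 and 0.003 m) or (horizontal distance between filled_a and pocket_2 below 0.005 m and z of filled_a in the frame of pocket_2 between -0.003 and 0.003 m) or (horizontal distance between filled_a and pocket_3 below 0.005 m and z of filled_a in the frame of pocket_3 between -0.003 and 0.003 m)) and ((horizontal distance between filled_b and pocket_0 below 0.005 m and z of filled_b in the frame of pocket_0 between -0.003 and 0.003 m) or (horizontal distance between filled_b and pocket_1 below 0.005 m and z of filled_b in the frame of pocket_1 between -0.003 and 0.003 m) or (horizontal distance between filled_b and pocket_2 below 0.005 m and z of filled_b in the frame of pocket_2 between -0.003 and 0.003 m) or (horizontal distance between filled_b and pocket_3 below 0.005 m and z of filled_b in the frame of pocket_3 between -0.003 and 0.003 m)) and ((horizontal distance between filled_c and pocket_0 below 0.005 m and z of filled_c in the frame of pocket_0 between -0.003 and 0.003 m) or (horizontal distance between filled_c and pocket_1 below 0.005 m and z of filled_c in the frame of pocket_1 between -0.003 and 0.003 m) or (horizontal distance between filled_c and pocket_2 below 0.005 m and z of filled_c in the frame of pocket_2 between -0.003 and 0.003 m) or (horizontal distance between filled_c and pocket_3 below 0.005 m and z of filled_c in the frame of pocket_3 between -0.003 and 0.003 m))); the arm keeps its last pose, push and grip.
It fails at once if a mount that was already in a pocket is shifted by more than 15 mm (distance of any of filled_a, filled_b, filled_c from where it was at the start of the episode above 0.015 m).
It fails at once if the wide mount is shifted by more than 30 mm (distance of wide_mount from where it was at the start of the episode above 0.03 m).
It also fails if it takes over 54 s, if anything falls off the work surface, if the arm or the gripper's body presses on something with over 40 N, if the wrist force passes 120 N, or if a joint passes its speed limit or range.

## Robot

A 6-joint arm with a two-finger parallel gripper is mounted at the origin on a cart in front of the work surface, level with it; the furniture and walls round the work are solid. World frame = base frame: x ahead of the robot, y to its left, z up, the work surface at z = 0. Lengths are in m, angles in rad, forces in N, time in s.
With the tool pointing down it reaches from about 0.325 to 0.9 m from the base axis. Payload 3.5 kg.
Tool frame: the origin (TCP) lies where the fingers leave the gripper's body, on its centre line; the fingertips stand 73 mm ahead of it and the grasp point (between the pads) lies ahead of it (manip.hold_point_z is the z of the grasp point in the tool frame, in m); z points along the fingers, y is the direction in which the jaws open and shut (so a half turn about z gives the same grasp; the last joint's range is limited). The gripper opens to 85 mm and grips with 20 to 120 N. Pads are 22 mm wide; open, the fingers measure 114 mm over their backs; the gripper's body (76 mm by 85 mm) begins 54 mm behind the grasp point. The pads swing forward as they close: fully open they stand 13 mm farther back than shut.
Start: joints at [-1.257, 0.276, -0.026, 1.268, 0, 1.467], TCP at [0.253, -0.571, 0.304] pointing down, gripper open.
Joint ranges: [-3.12, 3.12], [-0.85, 1.88], [-1.08, 1.24], [-1.95, 2.15], [-1.57, 1.53], [-3.14, 3.14]. Speed limits (rad/s): [2.57, 2.57, 3.14, 3.14, 3.14, 3.14].

## Interface

Orientations are given as [roll, pitch, yaw] about the fixed x, y, z axes, in that order (R = Rz(yaw) Ry(pitch) Rx(roll)).
In Python, from cell import manip gives the robot as it stands.
- The arm moves only by the tool jog_arm, never from a script. Its argument "deltas" is a list of rows, each a list of 5 numbers: the shift along the world's x, y, z in cm, then the turn about the world's z in rad, then the opening, from -1 (shut) to 1 (fully open). A call has 1 to 12 rows; each row is the pose to reach, as a shift and turn from the pose commanded when the call began; what a row does not reach only later rows make up. A row lasts 1/12 s, in which the tool goes at most 41.7 mm and 7.16 degrees, less where a joint would pass 70% of its speed; a pose out of reach is approached as far as the arm can. A call with a gripper value outside its range is refused whole. The fingers move at their own pace and stop on an object; the grip force is fixed at half the most. Time passes only in rows, so rows that repeat a pose let the fingers close. It gives the time, the measured TCP pose, the force and the opening at its end, in the units of the state.
- manip.read_state(): the state, without advancing time (a new reading comes with each control period).
- manip.capture(name): name is "scene" or "side" or "wrist"; returns a dict with "img" (480x640x3 uint8, red, green, blue), "intrinsics" (3x3 intrinsics, pixels), "world_from_camera" (4x4, takes a point from camera to world coordinates). Camera axes: x right, y up, looking along -z (the intrinsics and any distortion apply to the point x, -y, -z); pixel columns grow to the right and rows downward; lengths in m; the calibration is good to about 2 mm. A picture is of the moment at which its call begins. There is no depth.
- manip.sign_off(): hands the job in, once; it reports no verdict.
The state is a dict: "time_s": time; "joint_pos": joint angles; "joint_velocities": joint speeds; "joint_torque": joint torques, N m; "position": TCP position; "ee_rot": TCP orientation; "wrist_force": force on the tool from outside, world axes, zero at the start; "wrist_torque": the same for the moment, N m; "gripper_width": finger opening in m.
Only numpy, scipy, OpenCV 4.12 (cv2) and the standard library are available. Lean on these libraries where they do the work, as an engineer would, in place of code of your own. Each camera call takes 0.05 s, during which the arm holds its last target.

## Working session

There is one attempt and no reset: what is moved stays moved. The work goes in short steps, Python scripts to look and compute and a tool call to move; the robot and the scene stay as the last step left them, time stands still between calls to the robot, and variables do not carry over. Pictures are saved under pics/ and viewed, and the job is handed in when it is done.

Besides the shell and the picture viewer there is one more tool, called by a JSON object that holds its "api" and its "payload", one argument or row to a line. jog_arm: Moves the arm, as the interface text tells. Its arguments: {"type":"object","properties":{"deltas":{"type":"array"}},"required":["deltas"]}

```bash
ls; mkdir -p pics
cat > h.py <<'E'
import numpy as np,cv2
from cell import manip
def cap(n,f):
    d=manip.capture(n); cv2.imwrite('pics/'+f,cv2.cvtColor(d['img'],cv2.COLOR_RGB2BGR)); np.savez('pics/'+f+'.npz',**{k:np.array(v) for k,v in d.items()}); return d
def load(f): return dict(np.load('pics/'+f+'.npz',allow_pickle=True))
def ray(d,u,v,z):
    K=d['intrinsics'];T=d['world_from_camera']
    p=np.linalg.inv(K)@[u,v,1]; r=T[:3,:3]@[p[0],-p[1],-p[2]]; o=T[:3,3]
    return o+r*(z-o[2])/r[2]
def proj(d,P):
    K=d['intrinsics'];T=d['world_from_camera']
    c=T[:3,:3].T@(np.array(P)-T[:3,3]); q=K@[c[0],-c[1],-c[2]]; return q[:2]/q[2]
E
python3 - <<'E'
from h import *
for n in('scene','side','wrist'):
    d=cap(n,n+'0.png'); print(n,d.keys(),d['world_from_camera'].round(3).tolist(),d['intrinsics'].tolist())
print(manip.read_state(), manip.hold_point_z)
E
```

```text
pics
scene dict_keys(['img', 'intrinsics', 'world_from_camera']) [[0.595, 0.37, -0.713, -0.215], [-0.803, 0.298, -0.516, -0.563], [0.022, 0.88, 0.475, 0.592], [0.0, 0.0, 0.0, 1.0]] [[472.354788990732, 0.0, 313.16425188043576], [0.0, 472.354788990732, 237.27927456929848], [0.0, 0.0, 1.0]]
side dict_keys(['img', 'intrinsics', 'world_from_camera']) [[-0.983, 0.124, -0.138, 0.351], [-0.186, -0.641, 0.744, 0.96], [0.004, 0.757, 0.653, 0.96], [0.0, 0.0, 0.0, 1.0]] [[597.8887246462203, 0.0, 323.05391335420603], [0.0, 597.8887246462203, 241.58030716872403], [0.0, 0.0, 1.0]]
wrist dict_keys(['img', 'intrinsics', 'world_from_camera']) [[0.404, 0.879, 0.253, 0.316], [-0.915, 0.389, 0.109, -0.543], [-0.002, -0.275, 0.961, 0.373], [0.0, 0.0, 0.0, 1.0]] [[402.0542431554375, 0.0, 316.1618105368877], [0.0, 402.0542431554375, 239.63726443475903], [0.0, 0.0, 1.0]]
{'time_s': 0.15, 'joint_pos': array([-1.25742417e+00,  2.77008941e-01, -2.75779286e-02,  1.26797416e+00,
       -4.03253901e-06,  1.46739199e+00]), 'joint_velocities': array([-0.00010415, -0.00144789,  0.0027027 ,  0.00100679,  0.00281316,
       -0.00195317]), 'joint_torque': array([ 1.37492603e-03, -4.46056116e+01,  2.95639426e+01,  1.04947190e-02,
       -4.72662566e-05,  5.86381418e-06]), 'position': array([ 0.25284803, -0.57104498,  0.3029793 ]), 'ee_rot': array([-3.13983696e+00, -1.78141565e-04,  4.16776349e-01]), 'wrist_force': array([ 0.20258566,  0.1546974 , -0.00180529]), 'wrist_torque': array([-0.02194871, -0.02230054,  0.04086952]), 'gripper_width': 0.08532300079208707} 0.0539
```

View pics/scene0.png

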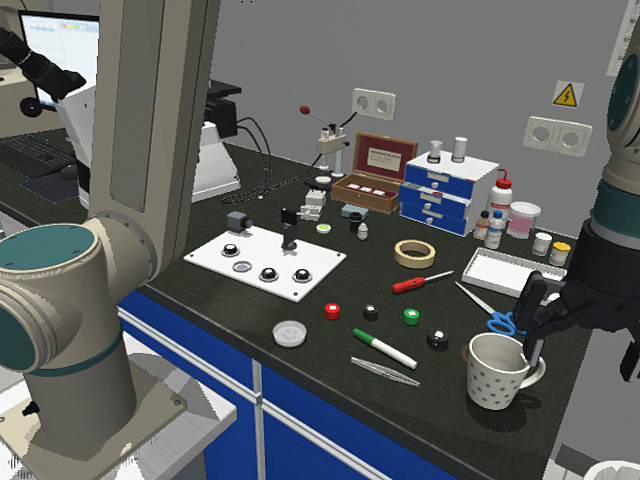

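View pics/side0.png

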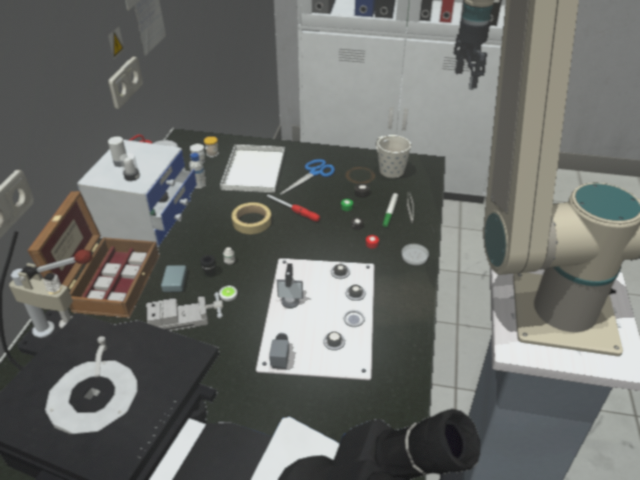

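View pics/wrist0.png

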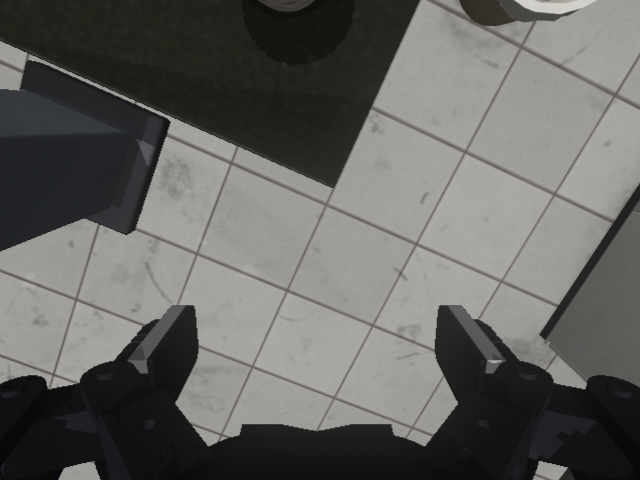

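The scene shows five look-alike round items: red (332,311), black small (370,311), green (411,317), black larger (438,339) and an unrelated dish (289,333). The empty collar is at (242,266), second from the camera, so it is pocket 1. By the description, the spare is the smaller black one; next I check its size in a crop.

Run:
```python
from h import *
d=load('scene0.png');s=load('side0.png')
def big(d,x,y,w,h,k): 
    return cv2.resize(cv2.cvtColor(d['img'][y:y+h,x:x+w],cv2.COLOR_RGB2BGR),None,fx=k,fy=k,interpolation=cv2.INTER_CUBIC)
cv2.imwrite('pics/c1.png',np.vstack([big(d,310,285,160,75,5)]))
cv2.imwrite('pics/c2.png',big(d,180,200,180,110,4.4))
cv2.imwrite('pics/c3.png',big(s,250,250,140,140,4.2))
cv2.imwrite('pics/c4.png',big(s,320,150,120,110,5))
for nm,p,z in [('blk',(370,309),.018),('blk2',(438,337),.021),('pk',(242,266),.012)]: print(nm,ray(d,*p,z))
for nm,p,z in [('blk',(358,223),.018),('blk2',(362,189),.021),('pk',(354,318),.012)]: print(nm,ray(s,*p,z))
```

```text
blk [ 0.47583276 -0.2084623   0.018     ]
blk2 [ 0.47640746 -0.35294332  0.021     ]
pk [0.44118136 0.11229616 0.012     ]
blk [ 0.4774045  -0.20050544  0.018     ]
blk2 [ 0.48704432 -0.34215015  0.021     ]
pk [0.44114852 0.10986776 0.012     ]
```

View pics/c1.png

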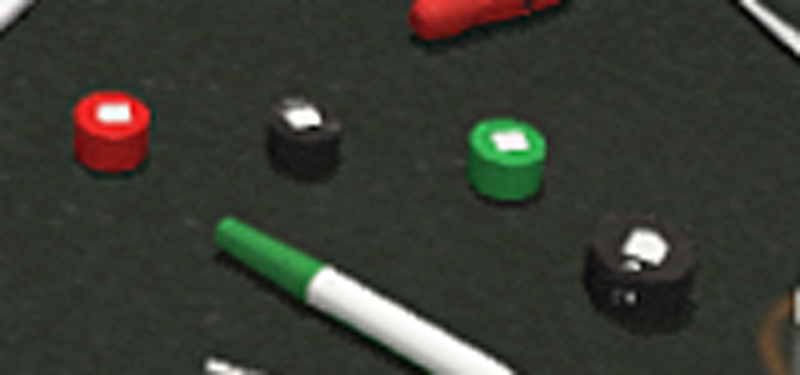

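View pics/c2.png

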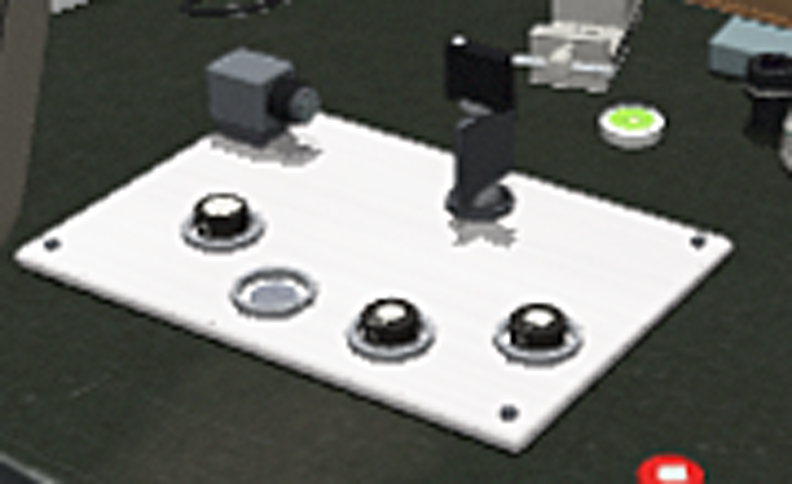

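View pics/c3.png

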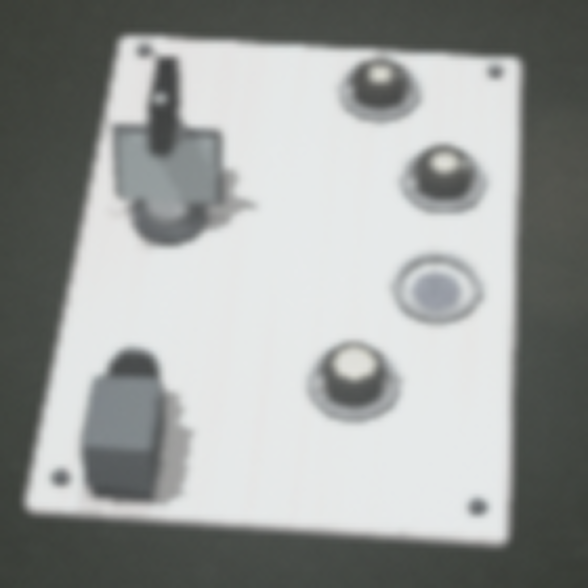

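View pics/c4.png

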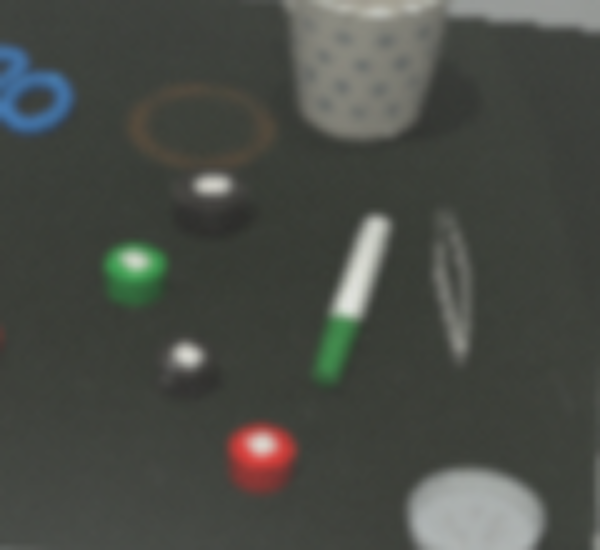

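Crops: the small black disc at scene (370,311) is visibly smaller than its same-sized red and green neighbours' wider black cousin at (438,339), so it is the 30 mm spare. Empty collar with the felt dot at (242,266) is pocket 1. Next I fit the fixture pose and the spare position.

Run:
```python
from h import *
from scipy.optimize import least_squares
d=load('scene0.png');s=load('side0.png')
c=[(45,-140),(-180,-140),(-180,185),(45,185)]
sc=[(735,243),(518,450),(15,255),(325,112)]; sd=[(120,37),(522,57),(510,543),(28,512)]
obs=[]
for (x,y),a,b in zip(c,sc,sd):
    obs.append((d,(x/1e3,y/1e3,.01),(a[0]/4.4+180,a[1]/4.4+200))); obs.append((s,(x/1e3,y/1e3,.01),(b[0]/4.2+250,b[1]/4.2+250)))
t=[np.deg2rad(a) for a in(135,165,195,225)]
for i,a,b in[(1,(274,292),(437,289))]:
    p=(.145*np.cos(t[i]),.145*np.sin(t[i]),.016)
    obs.append((d,p,(a[0]/4.4+180,a[1]/4.4+200)));obs.append((s,p,(b[0]/4.2+250,b[1]/4.2+250)))
def w(q,p): return np.array([q[0]+np.cos(q[2])*p[0]-np.sin(q[2])*p[1],q[1]+np.sin(q[2])*p[0]+np.cos(q[2])*p[1],p[2]])
def f(q,o=obs): return np.concatenate([proj(D,w(q,p))-m for D,p,m in o])
for o in (obs,obs[0::2],obs[1::2]):
    r=least_squares(f,[.58,.07,0],args=(o,)); print(r.x,np.rad2deg(r.x[2]),f(r.x,o).round(1).reshape(-1,2).tolist()); q=r.x
    print('p1',w(q,(.145*np.cos(t[1]),.145*np.sin(t[1]),.01)))
# spare outline via both
P=lambda D,x,y,k,u,v,z: ray(D,x+u/k,y+v/k,z)
print('spare scene top', P(d,310,285,5,304,117,.018),'side',P(s,320,150,5,188,355,.018))
print('wide',P(d,310,285,5,640,245,.021),P(s,320,150,5,212,188,.021))
print('widths', np.linalg.norm(P(d,310,285,5,268,140,.012)-P(d,310,285,5,341,143,.012)), np.linalg.norm(P(d,310,285,5,587,265,.012)-P(d,310,285,5,693,270,.012)))
print('red/green',P(d,310,285,5,112,113,.018),P(d,310,285,5,508,138,.018))
```

```text
[0.58377734 0.08509916 0.08712867] 4.9921052096556835 [[1.1, -0.4], [1.8, -2.2], [-0.3, -1.6], [1.4, -0.2], [0.1, -1.6], [-1.3, -1.7], [-10.5, -4.0], [-1.9, -4.0], [0.2, -1.5], [0.1, -1.9]]
p1 [0.44098368 0.11029782 0.01      ]
[0.5807052  0.07426639 0.0467962 ] 2.6812249596796747 [[3.7, 2.7], [-1.5, 1.2], [2.2, -1.9], [-6.2, -3.3], [1.2, -0.4]]
p1 [0.43904372 0.10520222 0.01      ]
[0.58329783 0.09255721 0.10939705] 6.2679892934056 [[-0.2, 0.1], [-0.1, 0.7], [0.6, -0.0], [-0.7, -0.3], [0.2, -0.4]]
p1 [0.43997849 0.11457011 0.01      ]
spare scene top [ 0.47855404 -0.20871861  0.018     ] side [ 0.47952684 -0.20822366  0.018     ]
wide [ 0.48442132 -0.34947403  0.021     ] [ 0.4868688  -0.34871441  0.021     ]
widths 0.02915681856602356 0.03932666973970447
red/green [ 0.43291399 -0.14642775  0.018     ] [ 0.51704648 -0.27989096  0.018     ]
```

{"api": "jog_arm", "payload": {
  "deltas": [
    [1.5,2.5,0,0.05,1],
    [3.5,5.5,0,0.15,1],
    [5.5,9,0,0.25,1],
    [7.5,12.5,0,0.35,1],
    [9.5,16,0,0.45,1],
    [12,19.5,0,0.55,1],
    [14,23,-1,0.65,1],
    [16,26.5,-3,0.75,1],
    [18.5,30,-5,0.85,1],
    [20.5,33,-7,0.95,1],
    [22,35.5,-9,1.0,1],
    [22.6,36.3,-10,1.0,1]
  ]
}}

```text
time_s: 1.15
position: [0.479, -0.2043, 0.2013]
ee_rot: [-3.138, -0.003, 1.422]
wrist_force: [-0.5, 1.3, 0.1]
gripper_width: 0.0853
```

{"api": "jog_arm", "payload": {
  "deltas": [
    [0,0,0,0,0.4],
    [0,0,0,0,0.4],
    [0,0,0,0,0.4]
  ]
}}

```text
time_s: 1.4
position: [0.4791, -0.2096, 0.2046]
ee_rot: [3.141, 0.001, 1.416]
wrist_force: [-0.2, 0.6, 1.1]
gripper_width: 0.0596
```

Run:
```python
from h import *
d=cap('wrist','w1.png'); s=manip.read_state(); print(s['time_s'],s['position'],s['ee_rot'],s['gripper_width'])
print(proj(d,[.479,-.208,.018]), proj(d,[*s['position'][:2],.018]))
```

```text
1.45 [ 0.47925252 -0.21000221  0.20501483] [3.13991794e+00 1.24552339e-03 1.41491497e+00] 0.05992668748250976
[317.30394666 230.72551647] [318.14834987 233.55674024]
```

View pics/w1.png

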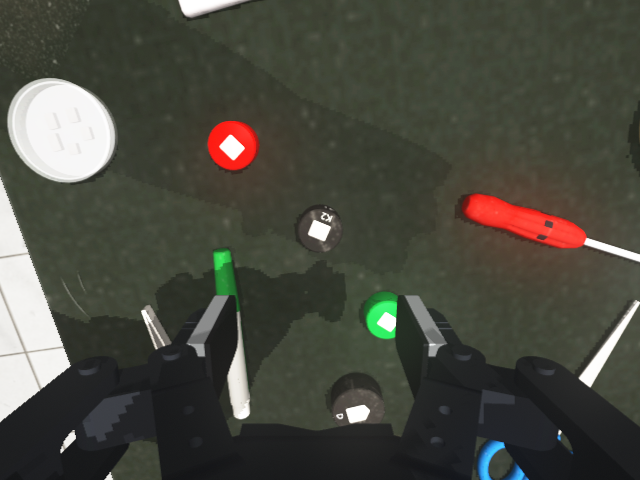

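The wrist view shows the spare at (319,229), face "K2", 45 px wide, which matches 30 mm. Red is at (232,146), green at (385,315) and wide at (357,400).

Run:
```python
from h import *
d=load('w1.png')
g=cv2.cvtColor(d['img'],cv2.COLOR_RGB2GRAY)
cv2.imwrite('pics/w1c.png',cv2.resize(d['img'][190:270,270:370,::-1],None,fx=6,fy=6,interpolation=cv2.INTER_CUBIC))
print(ray(d,320,228,.018),ray(d,319.5,230,.012))
```

```text
[ 0.48104448 -0.20644021  0.018     ] [ 0.48031835 -0.20929396  0.012     ]
```

View pics/w1c.png

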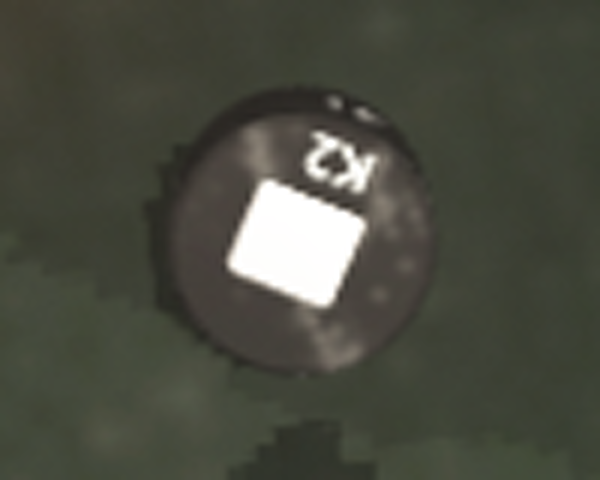

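{"api": "jog_arm", "payload": {
  "deltas": [
    [0.2,0.1,-2.5,0,0.4],
    [0.2,0.1,-5.5,0,0.4],
    [0.2,0.1,-8.5,0,0.4],
    [0.2,0.1,-10.5,0,0.4],
    [0.2,0.1,-11.7,0,0.4],
    [0.2,0.1,-12.3,0,0.4],
    [0.2,0.1,-12.3,0,0.4]
  ]
}}

```text
time_s: 2.03
position: [0.4804, -0.2086, 0.0805]
ee_rot: [-3.141, -0.0, 1.415]
wrist_force: [-0.0, 0.2, 0.6]
gripper_width: 0.0598
```

Run:
```python
from h import *
s=manip.read_state(); print(s['time_s'],s['position'],s['ee_rot'],s['gripper_width'],s['wrist_force'])
d=cap('scene','s2.png')
cv2.imwrite('pics/s2c.png',cv2.resize(d['img'][220:350,300:460,::-1],None,fx=5,fy=4.6,interpolation=cv2.INTER_CUBIC))
```

```text
2.0333 [ 0.48037285 -0.20856125  0.08049808] [-3.14064364e+00 -1.82418769e-04  1.41453629e+00] 0.05980536078039178 [-0.01200685  0.21570268  0.6078868 ]
```

View pics/s2c.png

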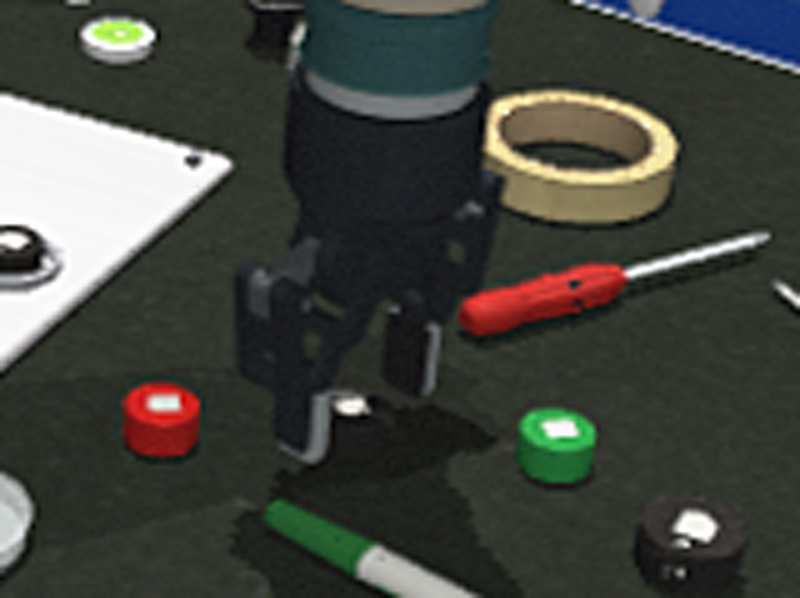

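The fingers straddle the spare, with the tips a little above the worktop; now I close.

{"api": "jog_arm", "payload": {
  "deltas": [
    [0,0,0,0,-1],
    [0,0,0,0,-1],
    [0,0,0,0,-1],
    [0,0,0,0,-1],
    [0,0,0,0,-1],
    [0,0,0,0,-1]
  ]
}}

```text
time_s: 2.58
position: [0.4822, -0.2084, 0.0828]
ee_rot: [3.139, 0.002, 1.417]
wrist_force: [-0.7, 0.1, 4.6]
gripper_width: 0.0266
```

Run:
```python
from h import *
d=load('s2.png')
for z in(.004,.008,.012,.016,.02): print(z,[proj(d,[.4804+k*.034*np.cos(-.157),-.2086+k*.034*np.sin(-.157),z]).round(1)-[300,220] for k in(-1,1)])
cap('scene','s3.png')
d=load('s3.png');cv2.imwrite('pics/s3c.png',cv2.resize(d['img'][260:340,320:420,::-1],None,fx=8,fy=7,interpolation=cv2.INTER_CUBIC))
s=manip.read_state(); print(s['time_s'],s['position'],s['gripper_width'],s['wrist_force'])
```

```text
0.004 [array([ 59.7, 100.7]), array([81.1, 86.6])]
0.008 [array([59.9, 99.1]), array([81.3, 85.1])]
0.012 [array([60. , 97.5]), array([81.5, 83.5])]
0.016 [array([60.1, 95.9]), array([81.6, 81.9])]
0.02 [array([60.3, 94.3]), array([81.8, 80.3])]
2.6333 [ 0.48214211 -0.20834301  0.08280702] 0.026600984760586196 [-0.40775969 -0.67914497  4.98601838]
```

View pics/s3c.png

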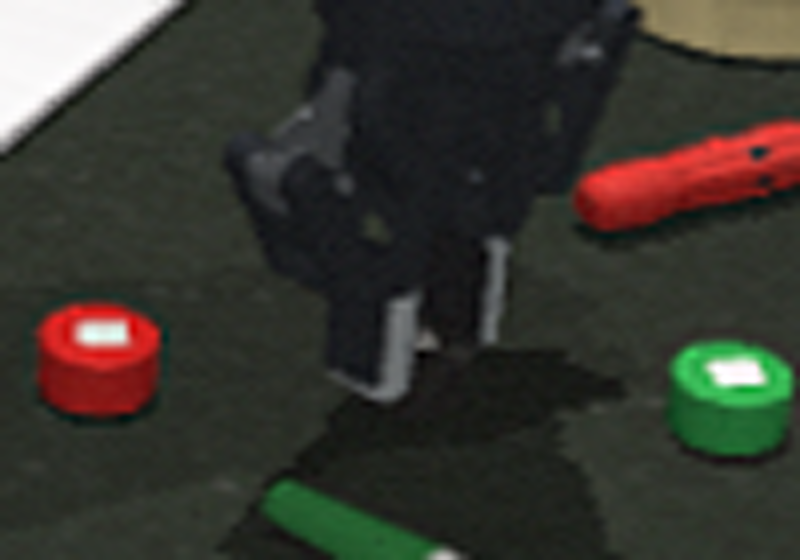

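{"api": "jog_arm", "payload": {
  "deltas": [
    [0,0,0.5,0,-1],
    [0,0,1.5,0,-1],
    [0,0,3,0,-1],
    [0,0,5,0,-1],
    [0,0,7,0,-1],
    [0,0,8,0,-1],
    [0,0,8,0,-1]
  ]
}}

```text
time_s: 3.22
position: [0.483, -0.2085, 0.1643]
ee_rot: [3.135, 0.002, 1.417]
wrist_force: [-0.2, 0.0, -0.8]
gripper_width: 0.0265
```

Run:
```python
from h import *
cap('scene','s4.png');cap('wrist','w4.png')
a=load('s4.png')['img'][210:310,320:420];a=cv2.resize(a,(400,400),interpolation=cv2.INTER_CUBIC)
b=load('w4.png')['img'][160:480,160:480];b=cv2.resize(b,(400,400))
cv2.imwrite('pics/m4.png',np.hstack([a,b])[:,:,::-1])
s=manip.read_state(); print(s['time_s'],s['position'],s['gripper_width'],s['wrist_force'])
```

```text
3.3167 [ 0.48118879 -0.20753374  0.16128398] 0.026970434724869347 [-0.48635732 -0.0282053  -0.48695805]
```

View pics/m4.png

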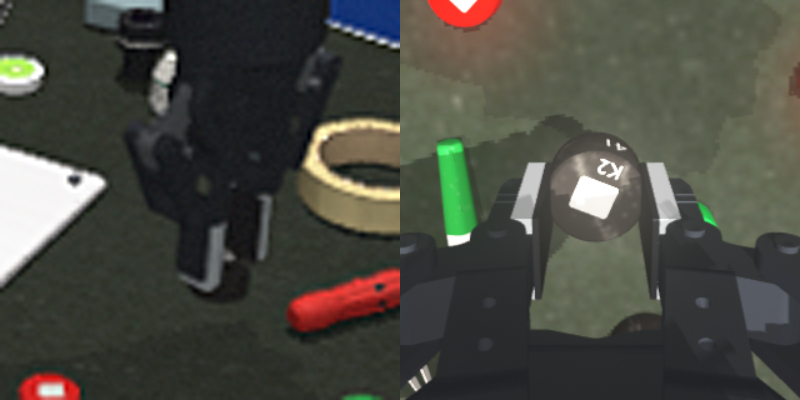

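Run:
```python
from h import *
d=load('w4.png'); T=d['world_from_camera']
cv2.imwrite('pics/w4c.png',cv2.resize(d['img'][250:370,240:390,::-1],None,fx=5,fy=5,interpolation=cv2.INTER_CUBIC))
for z in(.092,.096,.1): print(z,ray(d,315.5,313,z), proj(d,[.4812,-.2075,z]))
```

```text
0.092 [ 0.48077711 -0.20857481  0.092     ] [316.15432101 310.32937072]
0.096 [ 0.48107773 -0.20661341  0.096     ] [316.18795843 315.08089209]
0.1 [ 0.48137834 -0.20465202  0.1       ] [316.22335646 320.08111302]
```

View pics/w4c.png

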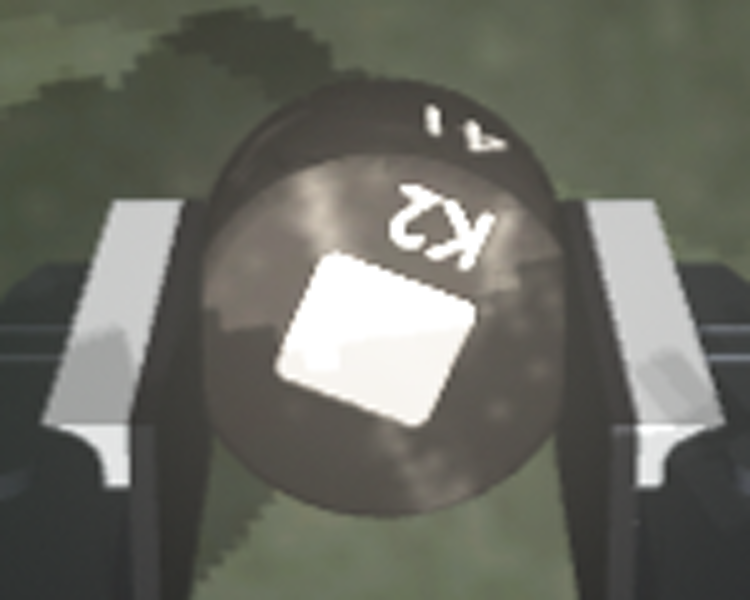

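The mount is held centred (within about 1 mm of the tool axis) and looks level. Next I move to a viewpoint short of the pocket.

{"api": "jog_arm", "payload": {
  "deltas": [
    [0,1.5,1,0,-1],
    [-0.5,4.5,2,0,-1],
    [-1,8,3,0,-1],
    [-2,11.5,4,0,-1],
    [-3,15,5,0,-1],
    [-3.5,18.5,6,0,-1],
    [-4,21.5,6,0,-1],
    [-4.1,23,6,0,-1],
    [-4.1,23.8,6,0,-1],
    [-4.1,23.8,6,0,-1],
    [-4.1,23.8,6,0,-1]
  ]
}}

```text
time_s: 4.23
position: [0.4397, 0.0303, 0.22]
ee_rot: [-3.14, 0.001, 1.417]
wrist_force: [-0.0, -0.8, -0.8]
gripper_width: 0.0263
```

Run:
```python
from h import *
d=cap('wrist','w5.png'); s=manip.read_state(); print(s['time_s'],s['position'],s['ee_rot'],s['gripper_width'])
print(proj(d,[.440,.1135,.016]))
```

```text
4.2833 [0.43991157 0.02987947 0.22019977] [-3.14039812e+00  7.07240138e-04  1.41627140e+00] 0.026794451085930992
[299.32210529 103.35247284]
```

View pics/w5.png

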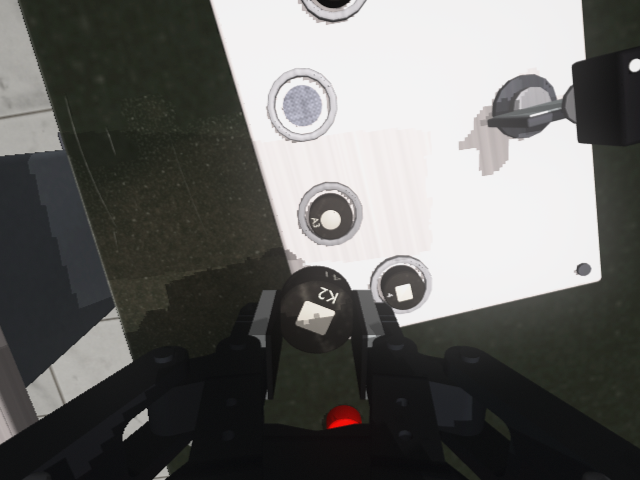

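Empty pocket at (302,104), the next pocket's mount (A3) at (329,214), pocket 3 at (402,285) and the mirror foot at (525,106). I refine the fit here.

Run:
```python
from h import *
from scipy.optimize import least_squares
d=load('w5.png'); s=d['img']
cv2.imwrite('pics/w5a.png',cv2.resize(s[55:155,250:350,::-1],None,fx=6,fy=6,interpolation=cv2.INTER_CUBIC))
# outline fit: outer collar edge at z=.016 (approx), gather dark->light
for c,z in[((302,104),.016),((329,214),.016),((402,285),.016)]:
    print(c,ray(d,*c,z))
p1=ray(d,302,104,.016)[:2];p2=ray(d,329,214,.016)[:2];p3=ray(d,402,285,.016)[:2]
print(np.linalg.norm(p1-p2),np.linalg.norm(p2-p3),np.linalg.norm(p1-p3))
for q in(299,298):pass
```

```text
(302, 104) [0.44164807 0.11284094 0.016     ]
(329, 214) [0.44836649 0.03814608 0.016     ]
(402, 285) [ 0.49356711 -0.02272511  0.016     ]
0.07499639540113918 0.07581819207064365 0.14516797676846419
```

View pics/w5a.png

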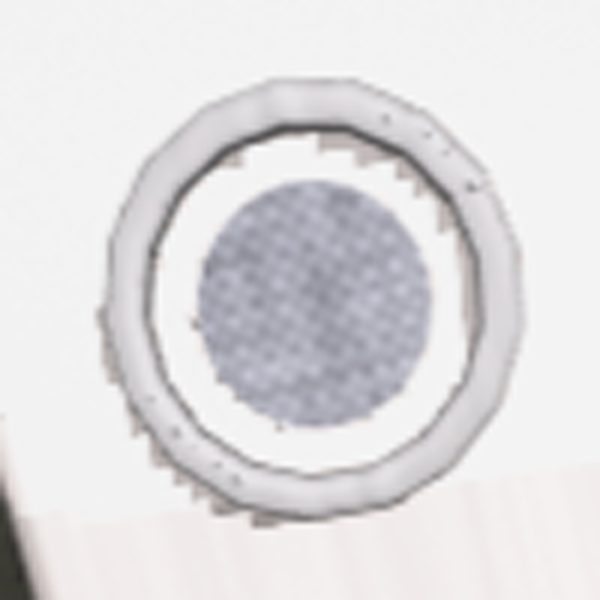

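{"api": "jog_arm", "payload": {
  "deltas": [
    [0.1,2,0,0,-1],
    [0.1,4.5,-1,0,-1],
    [0.2,6.8,-3,0,-1],
    [0.2,8,-5,0,-1],
    [0.2,8.3,-7,0,-1],
    [0.2,8.3,-9,0,-1],
    [0.2,8.3,-9.5,0,-1],
    [0.2,8.3,-9.5,0,-1]
  ]
}}

```text
time_s: 4.95
position: [0.4407, 0.1124, 0.1241]
ee_rot: [-3.137, 0.002, 1.415]
wrist_force: [-0.2, -0.6, -0.0]
gripper_width: 0.0264
```

Run:
```python
from h import *
d=cap('wrist','w6.png'); cap('scene','s6.png'); cap('side','d6.png'); s=manip.read_state(); print(s['time_s'],s['position'],s['ee_rot'],s['gripper_width'])
a=cv2.resize(load('s6.png')['img'][190:300,190:300],(400,400),interpolation=cv2.INTER_CUBIC)
b=cv2.resize(load('d6.png')['img'][250:360,290:400],(400,400),interpolation=cv2.INTER_CUBIC)
cv2.imwrite('pics/m6.png',np.hstack([a,b])[:,:,::-1])
```

```text
5.1 [0.44316525 0.11292762 0.12686479] [ 3.13990114e+00 -3.60808838e-04  1.41546117e+00] 0.02693888042646636
```

View pics/m6.png

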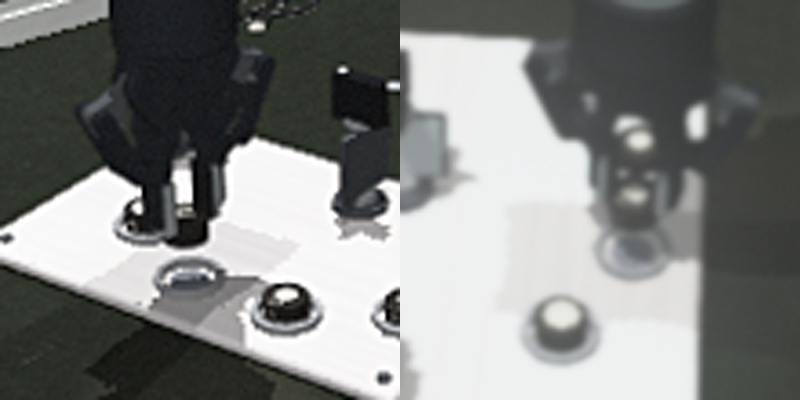

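View pics/w6.png

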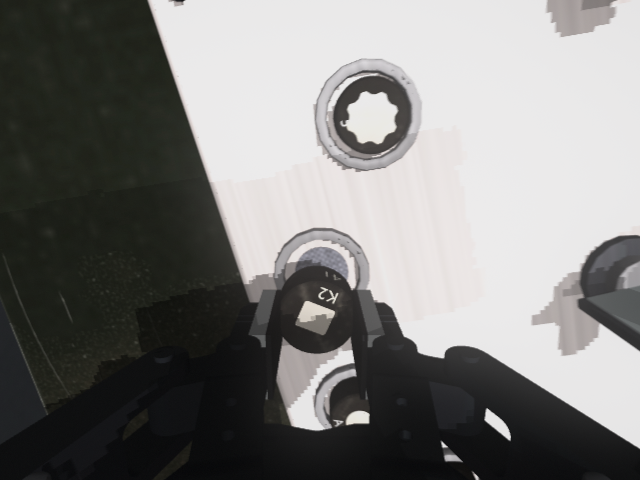

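The wrist view shows the mount above the collar: collar spans columns 276–370, top row 229. I compare with the predicted tool axis.

Run:
```python
from h import *
d=load('w6.png')
print(ray(d,323,276,.016)); 
# predicted collar outline for candidate centres
for c in([.4415,.1127],[.4432,.1129],[.4435,.1125]):
    a=np.linspace(0,2*np.pi,73)
    P=np.array([proj(d,[c[0]+.023*np.cos(t),c[1]+.023*np.sin(t),.016]) for t in a]); print(c,P.min(0),P.max(0))
print(proj(d,[.4432,.1129,.062])) # mount top
cv2.imwrite('pics/w6c.png',cv2.resize(d['img'][220:370,250:400,::-1],None,fx=4,fy=4,interpolation=cv2.INTER_CUBIC))
```

```text
[0.44224199 0.11209282 0.016     ]
[0.4415, 0.1127] [272.74698475 228.03501123] [369.8154081  319.01138822]
[0.4432, 0.1129] [276.19501538 227.0601183 ] [373.34274992 318.16227118]
[0.4435, 0.1125] [276.97177888 227.7982954 ] [374.0733754  318.80899454]
[326.7090218  319.52413665]
```

View pics/w6c.png

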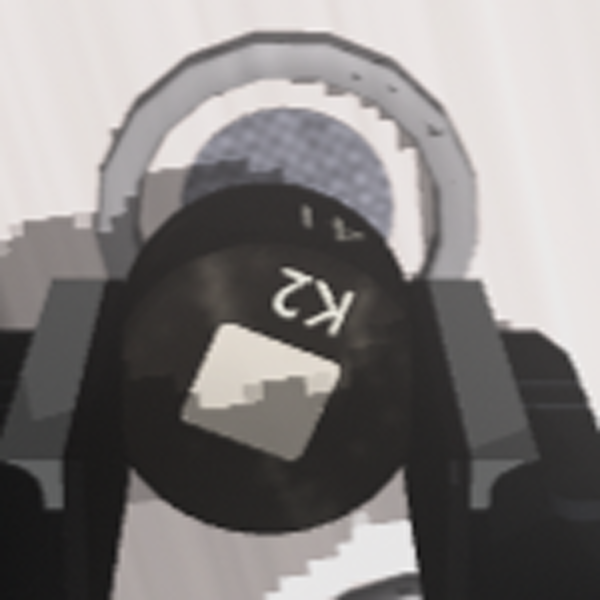

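{"api": "jog_arm", "payload": {
  "deltas": [
    [0,0,-0.5,0,-1],
    [0,0,-1.2,0,-1],
    [0,0,-1.8,0,-1],
    [0,0,-2.3,0,-1],
    [0,0,-2.6,0,-1],
    [0,0,-2.8,0,-1],
    [0,0,-3.0,0,-1],
    [0,0,-3.1,0,-1],
    [0,0,-3.2,0,-1],
    [0,0,-3.2,0,-1]
  ]
}}

```text
time_s: 5.93
position: [0.442, 0.1135, 0.0938]
ee_rot: [-3.142, 0.0, 1.417]
wrist_force: [0.0, 0.5, -0.8]
gripper_width: 0.0266
```

Run:
```python
from h import *
s=manip.read_state(); print(s['time_s'],s['position'],s['ee_rot'],s['gripper_width'],s['wrist_force'])
d=cap('scene','s7.png'); cap('side','d7.png'); 
a=cv2.resize(load('s7.png')['img'][210:290,200:280],(400,400),interpolation=cv2.INTER_CUBIC)
b=cv2.resize(load('d7.png')['img'][270:350,310:390],(400,400),interpolation=cv2.INTER_CUBIC)
cv2.imwrite('pics/m7.png',np.hstack([a,b])[:,:,::-1])
```

```text
5.9333 [0.44202649 0.11352467 0.09383686] [-3.14156145e+00  9.04202098e-06  1.41682923e+00] 0.02664515494497396 [ 0.01289167  0.47708115 -0.83041659]
```

View pics/m7.png

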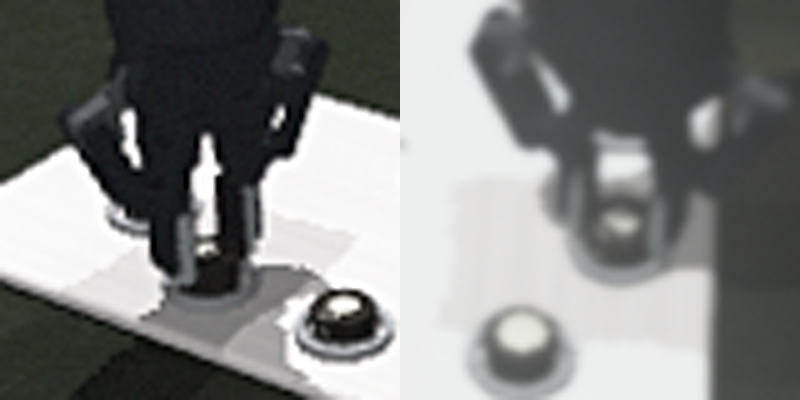

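The mount is inside the collar with no contact yet; I lower gently to touch.

{"api": "jog_arm", "payload": {
  "deltas": [
    [0,-0.1,-0.05,0,-1],
    [0,-0.1,-0.1,0,-1],
    [0,-0.1,-0.1,0,-1]
  ]
}}

```text
time_s: 6.28
position: [0.442, 0.1125, 0.0929]
ee_rot: [3.142, -0.0, 1.417]
wrist_force: [-0.3, -0.2, 0.1]
gripper_width: 0.0266
```

{"api": "jog_arm", "payload": {
  "deltas": [
    [0,0,-0.05,0,-1],
    [0,0,-0.1,0,-1],
    [0,0,-0.1,0,-1]
  ]
}}

```text
time_s: 6.53
position: [0.4421, 0.1125, 0.0928]
ee_rot: [-3.142, 0.0, 1.417]
wrist_force: [-2.8, 0.1, 7.4]
gripper_width: 0.0268
```

Floor contact is at TCP z 0.0928, as predicted (7 N up). Now I release.

{"api": "jog_arm", "payload": {
  "deltas": [
    [0,0,0.1,0,0.4],
    [0,0,0.1,0,0.4],
    [0,0,0.1,0,0.4],
    [0,0,0.1,0,0.4],
    [0,0,0.1,0,0.4],
    [0,0,1,0,0.4],
    [0,0,2.5,0,0.4],
    [0,0,5,0,0.4],
    [0,0,8,0,0.4],
    [0,0,10,0,0.4],
    [0,0,11,0,0.4],
    [0,0,11,0,0.4]
  ]
}}

```text
time_s: 7.53
position: [0.4439, 0.1127, 0.2048]
ee_rot: [3.136, -0.002, 1.417]
wrist_force: [0.3, 0.5, 0.8]
gripper_width: 0.0597
```

Run:
```python
from h import *
d=cap('wrist','w8.png'); cap('scene','s8.png');cap('side','d8.png'); s=manip.read_state(); print(s['time_s'],s['position'],s['ee_rot'],s['gripper_width'],s['wrist_force'])
a=cv2.resize(load('s8.png')['img'][200:310,200:310],(400,400),interpolation=cv2.INTER_CUBIC)
b=cv2.resize(load('d8.png')['img'][250:360,270:380],(400,400),interpolation=cv2.INTER_CUBIC)
cv2.imwrite('pics/m8.png',np.hstack([a,b])[:,:,::-1])
```

```text
7.6833 [0.44111218 0.11238806 0.20082122] [-3.13965404e+00  5.14597483e-04  1.41673817e+00] 0.060104537010102085 [ 0.06525766  0.86767833 -0.66418752]
```

View pics/w8.png

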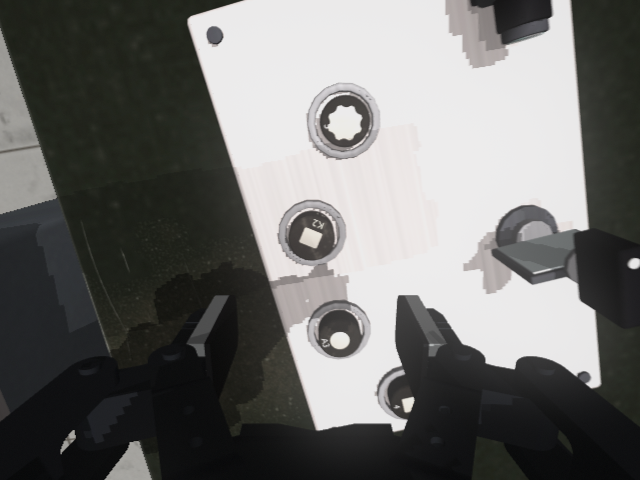

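View pics/m8.png

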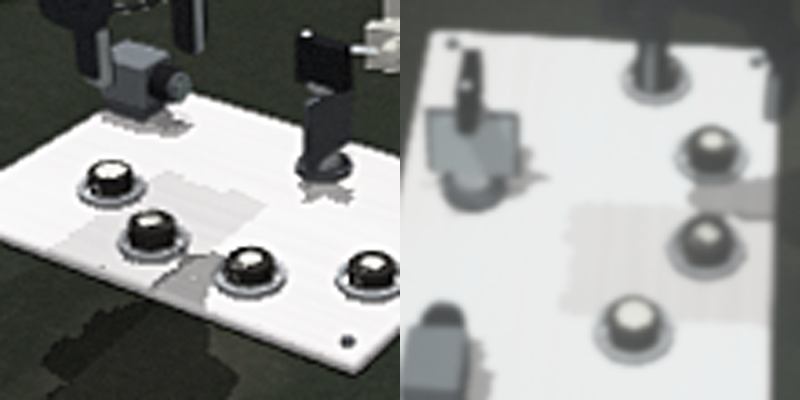

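The spare (K2) sits concentric in its collar at wrist (312,235), flat; the neighbours are undisturbed. Now I compute the mirror grip pose from the collars and the plate fit.

Run:
```python
from h import *
from scipy.optimize import least_squares
s0=load('side0.png');w5=load('w5.png');w8=load('w8.png')
t=[np.deg2rad(a) for a in(135,165,195,225)]
pk=lambda i:(.145*np.cos(t[i]),.145*np.sin(t[i]),.016)
obs=[(w5,pk(1),(302.7,105)),(w5,pk(2),(329.5,214)),(w5,pk(3),(401.5,285)),(w8,pk(0),(343.5,121)),(w8,pk(1),(312.5,232.5)),(w8,pk(2),(338.5,329)),
(w8,(.045,-.14,.01),(601,387))]
sd=[(120,37),(522,57),(510,543),(28,512)]
so=[(s0,(x/1e3,y/1e3,.01),(b[0]/4.2+250,b[1]/4.2+250)) for (x,y),b in zip([(45,-140),(-180,-140),(-180,185),(45,185)],sd)]
def w(q,p): return np.array([q[0]+np.cos(q[2])*p[0]-np.sin(q[2])*p[1],q[1]+np.sin(q[2])*p[0]+np.cos(q[2])*p[1],p[2]])
def f(q,o): return np.concatenate([proj(D,w(q,p))-m for D,p,m in o])
for o in(obs,so,obs+so):
    r=least_squares(f,[.58,.09,.1],args=(o,),loss='soft_l1');q=r.x;print(q,f(q,o).reshape(-1,2).round(1).tolist())
print('grip px in w8',proj(w8,[q[0],q[1],.109]),'dot',proj(w8,w(q,(0,.017,.109))))
```

```text
[0.58427    0.08972192 0.10156028] [[-1.5, -0.9], [0.0, -0.1], [-0.7, 0.1], [0.4, -0.8], [-0.3, 0.8], [0.5, 2.0], [2.6, 0.4]]
[0.58317279 0.09235944 0.10979659] [[-0.1, 0.1], [-0.0, 0.6], [0.7, -0.1], [-0.5, -0.4]]
[0.5841879 0.0899635 0.1033621] [[-1.7, -0.8], [0.0, -0.1], [-0.6, -0.0], [0.0, -0.8], [-0.5, 0.8], [0.5, 2.0], [2.9, 0.0], [0.1, -0.7], [0.0, 0.2], [-0.3, -0.8], [-1.3, -1.6]]
grip px in w8 [635.02885489 287.65014318] dot [633.29131748 252.67492317]
```

{"api": "jog_arm", "payload": {
  "deltas": [
    [2,0,1,0.04,0.4],
    [4,-0.3,2,0.08,0.4],
    [6.5,-0.7,3,0.12,0.4],
    [9,-1.2,3,0.16,0.4],
    [11.5,-1.7,3,0.2,0.4],
    [13.2,-2,3,0.24,0.4],
    [14,-2.2,3,0.26,0.4],
    [14.2,-2.2,3,0.26,0.4],
    [14.2,-2.2,3,0.26,0.4],
    [14.2,-2.2,3,0.26,0.4]
  ]
}}

```text
time_s: 8.52
position: [0.5824, 0.0907, 0.2308]
ee_rot: [-3.138, -0.0, 1.676]
wrist_force: [-0.4, 0.2, 0.3]
gripper_width: 0.0598
```

Run:
```python
from h import *
d=cap('wrist','w9.png'); s=manip.read_state(); print(s['time_s'],s['position'],s['ee_rot'],s['gripper_width'],s['wrist_force'])
c,sn=np.cos(.105),np.sin(.105)
for x,y in[(-6,-20),(6,-20),(6,20),(-6,20),(0,0)]: print(proj(d,[.5842+(c*x-sn*y)/1e3,.0902+(sn*x+c*y)/1e3,.109]).round(1))
```

```text
8.5667 [0.58243737 0.09074563 0.23115978] [-3.13918959e+00 -2.44159852e-04  1.67671741e+00] 0.05963187386325321 [-1.40400052  0.78361039 -0.30546561]
[311.3 304.4]
[334.3 304.5]
[335.3 230.2]
[311.  230.2]
[323.  268.3]
```

View pics/w9.png

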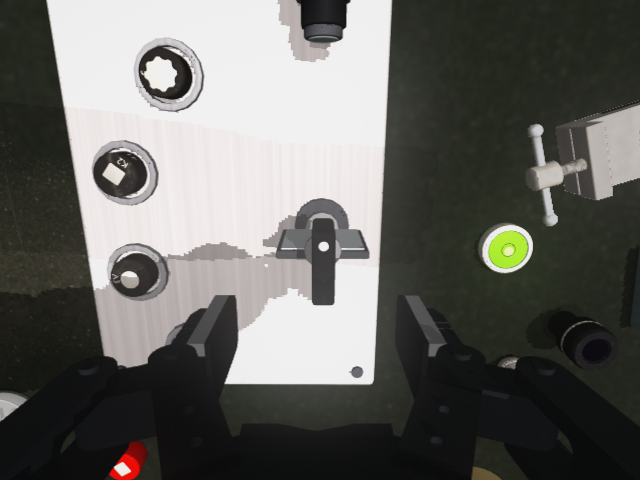

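The bar is at columns 312–334, rows 230–304 with the dot at (323,246), matching the predicted outline. I descend and grip.

{"api": "jog_arm", "payload": {
  "deltas": [
    [0.2,0,-1,0,0.4],
    [0.2,0,-2.5,0,0.4],
    [0.2,0,-4,0,0.4],
    [0.2,0,-5.5,0,0.4],
    [0.2,0,-6.5,0,0.4],
    [0.2,0,-7.2,0,0.4],
    [0.2,0,-7.5,0,0.4],
    [0.2,0,-7.5,0,0.4]
  ]
}}

```text
time_s: 9.23
position: [0.5854, 0.0905, 0.1562]
ee_rot: [-3.14, -0.0, 1.677]
wrist_force: [-0.1, 0.2, -0.2]
gripper_width: 0.06
```

{"api": "jog_arm", "payload": {
  "deltas": [
    [0,0,0,0,-1],
    [0,0,0,0,-1],
    [0,0,0,0,-1],
    [0,0,0,0,-1],
    [0,0,0,0,-1],
    [0,0,0,0,-1],
    [0,0,0,0,-1],
    [0,0,0,0,-1]
  ]
}}

```text
time_s: 9.9
position: [0.5857, 0.0905, 0.1579]
ee_rot: [-3.141, 0.0, 1.677]
wrist_force: [-3.7, -0.6, 6.6]
gripper_width: 0.0107
```

Run:
```python
from h import *
d=cap('wrist','w10.png'); s=manip.read_state(); print(s['time_s'],s['position'],s['ee_rot'],s['gripper_width'],s['wrist_force'],s['wrist_torque'])
```

```text
9.95 [0.58567775 0.09043649 0.15786723] [-3.14114081e+00  2.26207902e-04  1.67675220e+00] 0.010867738723906568 [-3.21632727 -1.47954052  5.64459235] [-0.10556366  0.61599558 -0.05858729]
```

View pics/w10.png

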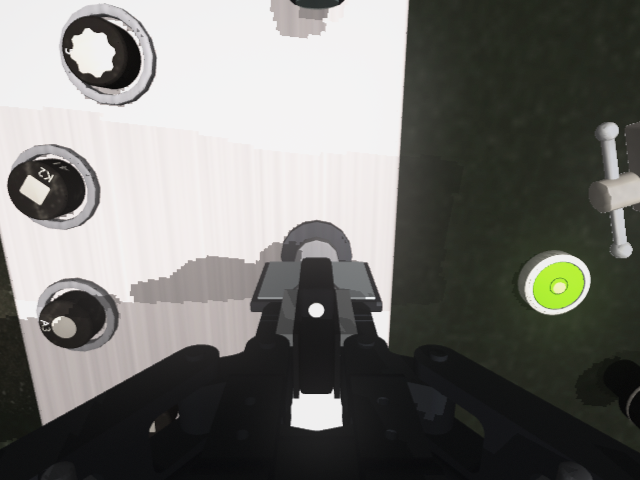

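The bar is gripped (width 10.8 mm, small forces). I turn by 0.654 rad.

{"api": "jog_arm", "payload": {
  "deltas": [
    [0,0,0,0.05,-1],
    [-0.1,0,0,0.11,-1],
    [-0.1,0,0,0.18,-1],
    [-0.1,0,0,0.25,-1],
    [-0.1,0,0,0.32,-1],
    [-0.1,0,0,0.39,-1],
    [-0.1,0,0,0.46,-1],
    [-0.1,0,0,0.53,-1],
    [-0.1,0,0,0.59,-1],
    [-0.1,0,0,0.63,-1],
    [-0.1,0,0,0.654,-1],
    [-0.1,0,0,0.654,-1]
  ]
}}

```text
time_s: 10.95
position: [0.5852, 0.0903, 0.1579]
ee_rot: [3.141, 0.001, 2.331]
wrist_force: [-1.6, -1.3, 5.2]
gripper_width: 0.0111
```

{"api": "jog_arm", "payload": {
  "deltas": [
    [0,0,0,0,-1],
    [0,0,0,0,-1],
    [0,0,0,0,-1],
    [0,0,0,0,-1],
    [0,0,0,0,-1],
    [0,0,0,0,-1]
  ]
}}

```text
time_s: 11.45
position: [0.5852, 0.0903, 0.1579]
ee_rot: [3.141, 0.001, 2.33]
wrist_force: [-2.3, -0.8, 5.9]
gripper_width: 0.0109
```

Run:
```python
from h import *
d=cap('wrist','w11.png'); cap('side','d11.png'); cap('scene','s11.png'); s=manip.read_state(); print(s['time_s'],s['position'],s['ee_rot'],s['gripper_width'],s['wrist_force'],s['wrist_torque'])
a=cv2.resize(load('s11.png')['img'][190:310,190:310],(400,400),interpolation=cv2.INTER_CUBIC)
b=cv2.resize(load('d11.png')['img'][240:360,260:380],(400,400),interpolation=cv2.INTER_CUBIC)
cv2.imwrite('pics/m11.png',np.hstack([a,b])[:,:,::-1])
```

```text
11.6 [0.5852703  0.09028622 0.15790811] [3.14135632e+00 9.51808271e-04 2.33033175e+00] 0.010699479515198193 [-1.9276365  -1.40366347  5.72301555] [-0.13266229  0.44294065 -0.07453998]
```

View pics/w11.png

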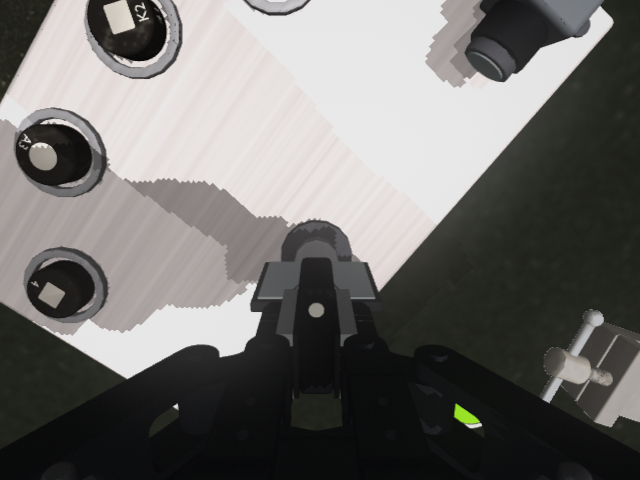

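View pics/m11.png

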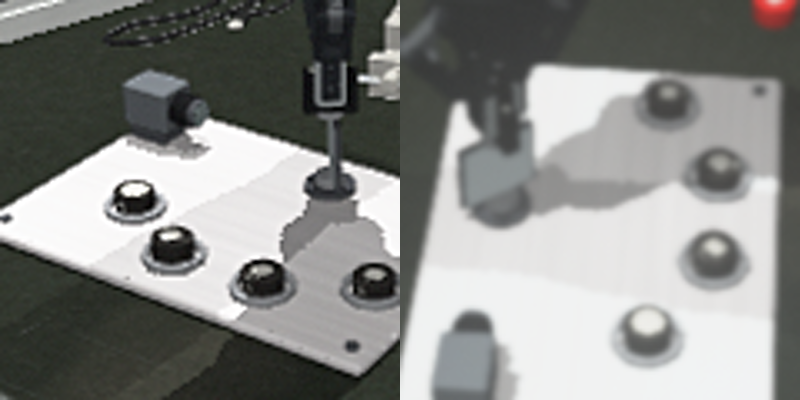

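The bar still lies along the tool in the wrist view (dot at (316,310), bar vertical), as it did at grip time. The yaw change of 0.654 and the absolute estimate (2.330 − π/2 − 0.104 = 0.655) agree, and all four mounts are seated. I hand in.

```bash
python3 -c "
from cell import manip
s=manip.read_state();print(s['gripper_width'],abs(s['joint_velocities']).max());print(manip.sign_off())"
```

```text
0.010699479515198193 0.001994069241982597
the job is handed in; nothing more can be done
None
```

The job is handed in: the spare 30 mm mount (K2) is in pocket 1, and the gripper is holding the mirror at about 0.655 rad (target 0.654). Sign-off gives no verdict, so I only have my own checks to go on.

- **Seating:** the mount touched the pocket floor at the height I predicted. After release it looked flat and centred in its collar.
- **Other mounts:** the three mounts already in pockets looked seated and undisturbed in the last pictures. The wide mount and the red and green look-alikes were never touched.
- **Mirror:** two estimates of the angle agree: the turn I made from rest (0.654) and the tool's heading against the fixture (0.650–0.658). The fingers were still closed on the bar (about 10.8 mm apart) and the arm was still at sign-off. I could not read the mirror joint or the finger force on the bar directly.
- **Disagreements:**
  - The first side and scene camera fits of the fixture differed by about 1 cm, probably because one plate corner in the scene view was hidden. I used the wrist-camera measurements for placing and gripping instead.
  - The gripper read 26.6 mm on the 30 mm mount, likely because only the fingertips were gripping it.

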